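Latch the packed meal carrier

TASK

One of the two grey meal carriers holds the bowl that has its lid on and is ready to go out. Swing that carrier's hinged hold-down bar over and down until it lies fully home in the catch on the opposite wall, and let go. Leave the bar of the carrier with the empty, lidless bowl standing open, and do not disturb the bowls or the other things on the counter.

Things in the scene. Friction and masses are not known exactly. Their poses are not given: they have to be found in the camera images.
- carrier_a: one of two identical grey meal carriers: open-topped box 165 (its x) x 180 (its y) x 85 mm high, walls 6 mm; too heavy to shift. Origin: centre of its underside, z up; yaw within 0.25 rad. Its hinged hold-down bar is on the middle of its -x wall (nearer the robot), the catch on the middle of its +x wall. It holds one round bowl.
- hinge_a (a point): middle of the hinge axis of carrier_a's bar, on top of its -x wall, 89 mm above the work surface; the axis is level, along the carrier's y. The hinge is stiff: the bar stays at any angle where it is left, does not fall or spring, and takes 1 to 2 N at the tab to move.
- bar_a (a joint): angle (rad) of carrier_a's bar: 0 = closed, level across the carrier's top along its +x, resting in the catch (a stop); 1.57 = upright; limit 1.9 (leaning back to -x); starts at 1.0 to 1.75. Flat steel bar 22 mm wide (carrier's y), 6 mm thick, 220 mm from hinge to tip, its last 48 mm a black grip tab 26 mm wide, 14 mm thick.
- tab_a (a point): centre of the grip tab on carrier_a's bar, 196 mm from the hinge axis; moves with the bar. When closed the tab overhangs the outside of the +x wall, free air below it.
- catch_a (a point): catch of carrier_a, middle of the top edge of its +x wall, 85 mm above the work surface: an open-topped fork, two fixed steel prongs 30 mm apart, tops 99 mm above the surface, 172 mm from the hinge axis at their outer face; the closed bar lies between them.
- carrier_b: one of two identical grey meal carriers: open-topped box 165 (its x) x 180 (its y) x 85 mm high, walls 6 mm; too heavy to shift. Origin: centre of its underside, z up; yaw within 0.25 rad. Its hinged hold-down bar is on the middle of its -x wall (nearer the robot), the catch on the middle of its +x wall. It holds one round bowl.
- hinge_b (a point): middle of the hinge axis of carrier_b's bar, on top of its -x wall, 89 mm above the work surface; the axis is level, along the carrier's y. The hinge is stiff: the bar stays at any angle where it is left, does not fall or spring, and takes 1 to 2 N at the tab to move.
- bar_b (a joint): angle (rad) of carrier_b's bar: 0 = closed, level across the carrier's top along its +x, resting in the catch (a stop); 1.57 = upright; limit 1.9 (leaning back to -x); starts at 1.0 to 1.75. Flat steel bar 22 mm wide (carrier's y), 6 mm thick, 220 mm from hinge to tip, its last 48 mm a black grip tab 26 mm wide, 14 mm thick.
- tab_b (a point): centre of the grip tab on carrier_b's bar, 196 mm from the hinge axis; moves with the bar. When closed the tab overhangs the outside of the +x wall, free air below it.
- catch_b (a point): catch of carrier_b, middle of the top edge of its +x wall, 85 mm above the work surface: an open-topped fork, two fixed steel prongs 30 mm apart, tops 99 mm above the surface, 172 mm from the hinge axis at their outer face; the closed bar lies between them.
- bowl_lidded: round black plastic meal bowl closed with a flat white lid, 134 mm diameter, 74 mm high, standing in one of the carriers, below its rim. Origin: centre of its underside; z up.
- bowl_open: round black plastic bowl, empty and without a lid, 128 mm diameter, 66 mm high, standing in the other carrier. Origin: centre of its underside; z up.
- meal_tray: a single sealed black meal tray with a cardboard lid, 135 x 185 x 42 mm, lying on the right; bystander. Origin: centre of its underside.
- tray_stack: a stack of three sealed black meal trays, 135 x 185 x 126 mm, on the left; bystander. Origin: centre of its underside.
- serving_spoon: a serving spoon, 220 mm long, lying between the carriers; bystander.
- spice_jar: a low jar, 54 mm diameter, 58 mm high, beyond and between the carriers; bystander. Origin: centre of its underside.
- sanitizer: a white bottle, 66 mm diameter, 190 mm high, nearer the robot, between the carriers; bystander. Origin: centre of its underside.
- mug: a white mug, 80 mm diameter, 90 mm high, nearer the robot, between the carriers; bystander. Origin: centre of its underside.
- can: a food can, 74 mm diameter, 110 mm high, on the left; bystander. Origin: centre of its underside.
There are look-alikes about, which are no part of the job. What is shaped like the bowl_lidded but blue is not meant. What is shaped like the bowl_open but yellow is not meant.

How it is judged:
At the end, for the whole second after the job is handed in: The bar of the carrier holding the lidded bowl is within 0.05 rad of fully closed, the bar of the other carrier is still open (above 0.8 rad), and both bowls stand upright (within 0.15 rad) in the carriers they started in (within 40 mm of the carrier's centre) (((horizontal distance between bowl_lidded and carrier_a below 0.04 m and horizontal distance between bowl_open and carrier_b below 0.04 m and value of joint bar_a below 0.05 rad and value of joint bar_b above 0.8 rad) or (horizontal distance between bowl_lidded and carrier_b below 0.04 m and horizontal distance between bowl_open and carrier_a below 0.04 m and value of joint bar_b below 0.05 rad and value of joint bar_a above 0.8 rad)) and angle between each of bowl_lidded, bowl_open's own z axis and vertical below 0.15 rad); the robot touches nothing.
It fails at once if a bowl is shifted by more than 30 mm (distance of any of bowl_lidded, bowl_open from where it was at the start of the episode above 0.03 m).
It fails at once if a bystander on the counter is moved by more than 30 mm (distance of any of meal_tray, tray_stack, serving_spoon, spice_jar, sanitizer, mug, can from where it was at the start of the episode above 0.03 m).
It also fails if it takes over 38 s, if anything falls off the work surface, if the arm or the gripper's body presses on something with over 40 N, if the wrist force passes 120 N, or if a joint passes its speed limit or range.

ROBOT

A 6-joint arm with a two-finger parallel gripper is mounted at the origin on the work surface. World frame = base frame: x ahead of the robot, y to its left, z up, the work surface at z = 0. Lengths are in m, angles in rad, forces in N, time in s.
With the tool pointing down it reaches from about 0.3 to 0.875 m from the base axis. Payload 6.4 kg.
Tool frame: the origin (TCP) lies on the centre line of the jaws, within the pads' length; the fingertips stand 8 mm ahead of it and the grasp point (between the pads) lies 11 mm behind it; z points along the fingers, y is the line along which they close (so a half turn about z gives the same grasp; the last joint's range is limited). The gripper opens to 85 mm and grips with 20 to 120 N. Pads are 22 mm wide; open, the fingers measure 114 mm over their backs; the gripper's body (76 mm by 85 mm) begins 54 mm behind the grasp point. The pads swing forward as they close: fully open they stand 13 mm farther back than shut.
Start: joints at [1.032, 0.181, 1.607, -0, 1.354, -0.206], TCP at [0.188, 0.543, 0.239] pointing down, gripper open.
Joint ranges: [-2.99, 2.99], [-0.89, 2.07], [0.3, 2.58], [-1.14, 4.28], [0, 2.63], [-3.12, 3.12]. Speed limits (rad/s): [2.57, 2.57, 3.01, 3.14, 3.14, 3.14].

INTERFACE

Orientations are given as a unit quaternion [w, x, y, z].
In Python, from bench import ctrl gives the robot as it stands.
- The arm moves only by the shell command python3 -m handwheel 'ROWS' [OPENING]. ROWS is JSON, a list that holds one entry, the list of rows, each a list of 4 numbers: the shift along the tool's x, y, z each as a share of 20 cm, from -1 to 1, then the turn about the tool's z as a share of 1.5 rad, from -1 to 1. In form: [[[x, y, z, twist], ...]]. A call has 1 to 10 rows; each row is the pose to reach, as a shift and turn from the pose commanded when the call began, along the tool's axes at that moment; what a row does not reach only later rows make up. A row lasts 1/8 s, in which the tool goes at most 62.5 mm and 10.7 degrees, less where a joint would pass 70% of its speed; a pose out of reach is approached as far as the arm can. A call with a number of a shift or a turn outside -1 to 1 is refused whole. A call with a gripper value outside its range is refused whole. OPENING is the finger opening in mm, from 0 to 85.4, set as the call begins (- or left out, the last holds). The fingers move at their own pace and stop on an object; the grip force is fixed at half the most. Time passes only in rows, so rows that repeat a pose let the fingers close. It gives the time, the measured TCP pose, the force, the opening and the grip force at its end, in the units of the state.
- ctrl.get_obs(): the state, without advancing time (a new reading comes with each control period).
- ctrl.camera(name): name is "scene" or "top"; returns a dict with "color" (480x640x3 uint8, red, green, blue), "range_z" (480x640 float32, m along the optical axis (not along the pixel's ray), 0 where there is no reading), "K" (3x3 intrinsics, pixels), "distortion" ([k1, k2, p1, p2, k3] as OpenCV has them; the pictures are not rectified), "pose" (4x4, takes a point from camera to world coordinates). Camera axes: x right, y down, z forward; pixel columns grow to the right and rows downward; lengths in m; the calibration is good to about 2 mm. A picture is of the moment at which its call begins.
- ctrl.hand_in(): hands the job in; it is judged then, once.
The state is a dict: "time_s": time; "q": joint angles; "dq": joint speeds; "joint_efforts": joint torques, N m; "eef_pos": TCP position; "eef_rot": TCP orientation; "wrist_force": force on the tool from outside, world axes, zero at the start; "torque": the same for the moment, N m; "opening": opening from 0.0 (shut) to 1.0 (fully open); "grasp_force": force on a finger pad.
Only numpy, scipy, OpenCV 4.12 (cv2) and the standard library are available. Lean on these libraries where they do the work, as an engineer would, in place of code of your own. Each camera call takes 0.05 s, during which the arm holds its last target. There are 200 camera calls.

## Working session

There is one attempt and no reset: what is moved stays moved. The work goes in short steps, Python scripts to look and compute and a shell command to move; the robot and the scene stay as the last step left them, time stands still between calls to the robot, and variables do not carry over. Pictures are saved under pics/ and viewed, at most 10 in all, crops included, and the job is handed in when it is done.

```bash
mkdir -p pics
cat > h.py <<'E'
import numpy as np, cv2, pickle
from bench import ctrl
def snap(n,tag):
    c=ctrl.camera(n); pickle.dump(c,open(f'{tag}.pkl','wb')); cv2.imwrite(f'pics/{tag}.png',c['color'][:,:,::-1]); return c
def load(tag): return pickle.load(open(f'{tag}.pkl','rb'))
def ray(c,uv):
    p=cv2.undistortPoints(np.array(uv,float).reshape(-1,1,2),np.array(c['K']),np.array(c['distortion'])).reshape(-1,2)
    d=np.c_[p,np.ones(len(p))]; T=np.array(c['pose']); return T[:3,3],d@T[:3,:3].T
def plane(c,uv,z):
    o,d=ray(c,uv); return o+d*((z-o[2])/d[:,2])[:,None]
def depth(c,uv):
    o,d=ray(c,uv); z=np.array([c['range_z'][int(round(v)),int(round(u))] for u,v in uv]); return o+d*z[:,None]
def tri(c1,uv1,c2,uv2):
    o1,d1=ray(c1,[uv1]);o2,d2=ray(c2,[uv2]);A=np.c_[d1[0],-d2[0]];s=np.linalg.lstsq(A,o2-o1,rcond=None)[0]
    a=o1+s[0]*d1[0];b=o2+s[1]*d2[0];return (a+b)/2,np.linalg.norm(a-b)
E
python3 - <<'E'
from h import *
for n in('scene','top'):
    c=snap(n,n+'0'); print(n,np.round(c['pose'],3).tolist(),c['K'][0][0])
print(ctrl.get_obs())
E
```

```text
scene [[-0.855, 0.385, -0.348, 0.963], [0.518, 0.657, -0.547, 0.761], [0.018, -0.648, -0.761, 1.134], [0.0, 0.0, 0.0, 1.0]] 535.0303584182792
top [[-0.01, -0.996, 0.085, 0.364], [-1.0, 0.011, 0.01, 0.019], [-0.011, -0.085, -0.996, 1.598], [0.0, 0.0, 0.0, 1.0]] 583.8565170555246
{'time_s': 0.1, 'q': array([ 1.03168699e+00,  1.81449406e-01,  1.60793822e+00, -9.08694252e-06,
        1.35381618e+00, -2.06278543e-01]), 'dq': array([ 0.00175716, -0.00025847, -0.00418226,  0.00059794, -0.0006319 ,
        0.00020615]), 'joint_efforts': array([ 9.66983062e-04, -4.45881057e+01, -3.52237558e+01, -1.60639161e-04,
        4.09796834e-03,  1.53922349e-05]), 'eef_pos': array([0.18757449, 0.5430125 , 0.23846939]), 'eef_rot': array([-2.89199869e-04,  1.65647318e-01,  9.86184728e-01, -7.51889653e-04]), 'wrist_force': array([-0.6847009 , -0.39223072, -0.30511362]), 'torque': array([ 0.04737558, -0.02714309,  0.00627402]), 'grasp_force': 0.0, 'opening': 1.0043051687074989}
```

View pics/scene0.png

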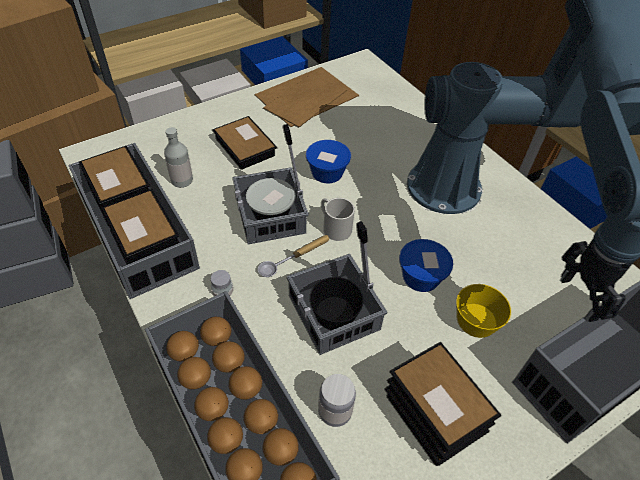

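View pics/top0.png

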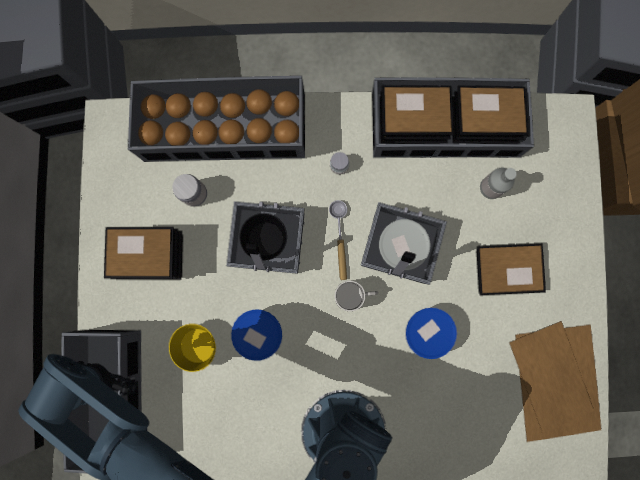

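The picture shows the lidded white bowl in the carrier at scene (270,205) / top (404,243), with its tab at scene (287,134) / top (408,257). The empty black bowl is in the carrier at scene (335,300) / top (265,237), with its tab at scene (362,232).

Candidates for the lidded bowl:
- White lid at scene (270,197): chosen.
- Blue bowls at (328,160) and (426,265): look-alikes, standing loose on the counter.
- Black open bowl at (335,300) and yellow bowl at (483,310): no lid.

Next is a close crop of the choice.

Run:
```python
from h import *
s=load('scene0');t=load('top0')
a=s['color'][110:250,220:360];b=t['color'][190:300,345:465]
cv2.imwrite('pics/crop0.png',np.hstack([cv2.resize(a,(420,420),interpolation=2),cv2.resize(b,(458,420),interpolation=2)])[:,:,::-1][:, :800])
def blob(c,x0,y0,x1,y1,th=28):
    m=(c['color'][y0:y1,x0:x1].max(2)<th).astype(np.uint8);n,l,st,ce=cv2.connectedComponentsWithStats(m)
    for i in range(1,n):
        if st[i,4]>25: print(st[i].tolist()+[x0,y0],ce[i]+[x0,y0], cv2.minAreaRect(np.argwhere(l==i)[:,::-1].astype(np.float32)+[[x0,y0]] .__class__([[x0,y0]]) if 0 else np.float32(np.argwhere(l==i)[:,::-1]+[x0,y0])))
print('scene');blob(s,272,115,310,200);print('top');blob(t,385,240,425,275)
print(np.round(depth(s,[(287,134),(290,155),(294,180)]),3), np.round(depth(t,[(408,257)]),3))
```

```text
scene
[12, 9, 8, 21, 92, 272, 115] [287.44565217 134.36956522] ((287.441162109375, 134.23529052734375), (20.174535751342773, 4.880936145782471), 77.47119140625)
top
[17, 12, 13, 11, 97, 385, 240] [407.80412371 257.15463918] ((407.8000183105469, 257.1000061035156), (11.067971229553223, 9.17060375213623), 18.434947967529297)
[[ 0.463 -0.133  0.297]
 [ 0.449 -0.145  0.214]
 [ 0.421 -0.172  0.089]] [[ 0.455 -0.141  0.313]]
```

View pics/crop0.png

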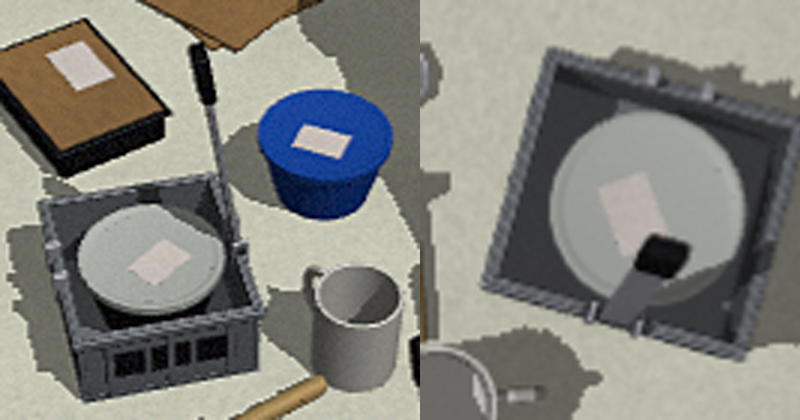

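The crop confirms the choice: a white flat lid on a black bowl in the grey carrier, bar up, with its prongs at top (413,211) and hinge lugs at top (396,274). Now the numbers.

Run:
```python
from h import *
s=load('scene0');t=load('top0')
k=458/120
f=lambda x,y:((x-420)/k+345-.35,y/k+190-.35)
g=lambda x,y:(x/3+220-.33,y/3+110-.33)
print('tab',tri(s,(287.4,134.3),t,(407.8,257.1)))
C=[f(550,48),f(797,120),f(745,358),f(483,287)]
P=plane(t,C,.085);print('corners far-l,far-r,near-r,near-l\n',P.round(3),'ctr',P.mean(0).round(3))
for a,b in((3,0),(2,1)):d=P[b]-P[a];print('yaw',np.arctan2(d[1],d[0]),np.linalg.norm(d))
for a,b in((2,3),(1,0)):d=P[b]-P[a];print('yaw',np.arctan2(-d[0],d[1]),np.linalg.norm(d))
h=plane(t,[f(616,319)],.095)[0];c=plane(t,[f(680,82)],.095)[0];print('hinge',h,'catch',c,np.arctan2(*(c-h)[[1,0]]),np.linalg.norm(c-h))
print('corner tri',[tri(s,g(*a),t,b) for a,b in(((40,200),C[1]),((222,174),C[2]),((262,307),C[3]))])
```

```text
tab (array([ 0.45631208, -0.14366421,  0.28551725]), np.float64(0.00039441598770140597))
corners far-l,far-r,near-r,near-l
 [[ 0.616 -0.096  0.085]
 [ 0.564 -0.265  0.085]
 [ 0.401 -0.225  0.085]
 [ 0.452 -0.047  0.085]] ctr [ 0.508 -0.158  0.085]
yaw -0.2883010058701104 0.17088739195685024
yaw -0.2412663390862499 0.16767022054886052
yaw -0.27680733359535886 0.1848317246318073
yaw -0.29552526061439244 0.17694072793781349
hinge [ 0.42864231 -0.13606052  0.095     ] catch [ 0.58978097 -0.18318539  0.095     ] -0.2845151050433214 0.16788811758648214
corner tri [(array([ 0.5635293 , -0.26328407,  0.09542675]), np.float64(0.0016263080450365115)), (array([ 0.3979486 , -0.22206087,  0.08532171]), np.float64(0.008587956590864044)), (array([ 0.45259301, -0.04742234,  0.09091875]), np.float64(0.002536465948305129))]
```

Tab triangulated at (0.456,-0.144,0.286) → bar about 1.44 rad, carrier yaw about -0.26, hinge about (0.431,-0.137). Plan: push the tab with closed fingers from behind along its arc. Approach first, rising.

```bash
cat > tgt.py <<'E'
import sys
from h import *
from scipy.spatial.transform import Rotation as R
H=np.array([.431,-.1375,.089]);yaw=-.26;u=np.array([np.cos(yaw),np.sin(yaw),0])
def shares(P):
    o=ctrl.get_obs();q=o['eef_rot'];r=R.from_quat(q[[1,2,3,0]]).as_matrix();return r.T@(P-o['eef_pos'])/.2,np.arctan2(r[1,1],r[0,1])
def corner(a,b): # TCP for fingertip front-bottom corner at hinge + a*u + b*z
    return H+u*(a-.011)+np.array([0,0,b+.008])
def arc(th,r=.2): return corner(r*np.cos(th)-.007*np.sin(th),r*np.sin(th)+.007*np.cos(th))
E
python3 -m handwheel '[[[0,-0.2,-0.8,0],[-0.1,-0.4,-0.8,0],[-0.4,-0.7,-0.8,0],[-0.7,-1,-0.8,0],[-0.7,-1,-0.8,0],[-0.7,-1,-0.8,0],[-0.7,-1,-0.8,0],[-0.7,-1,-0.8,0],[-0.7,-1,-0.8,0]]]' 0
python3 -m handwheel '[[[-0.3,-0.4,0,0],[-0.6,-0.7,0,0],[-0.7,-1,0,0],[-0.7,-1,0,0],[-0.7,-1,0,0],[-0.7,-1,0,0],[-0.7,-1,0,0],[-0.7,-1,0,0]]]'
python3 -c "
from tgt import *
print(shares(corner(-.03,.19)))"
```

```text
time_s: 1.23
eef_pos: [0.2543, 0.3094, 0.3988]
eef_rot: [-0.0, 0.165, 0.986, -0.0]
wrist_force: [0.6, -0.5, -0.6]
opening: -0.002
grasp_force: 0.0
time_s: 2.22
eef_pos: [0.3215, 0.0754, 0.3993]
eef_rot: [-0.0, 0.164, 0.987, 0.0]
wrist_force: [-0.2, 0.6, -0.4]
opening: -0.0
grasp_force: 0.0
(array([-0.65735076, -0.84502965,  0.5611956 ]), np.float64(1.2421173134964953))
```

```bash
python3 -m handwheel '[[[-0.3,-0.4,0,-0.046],[-0.66,-0.85,0,-0.046],[-0.66,-0.85,0,-0.046],[-0.66,-0.85,0,-0.046],[-0.66,-0.85,0.3,-0.046],[-0.66,-0.85,0.56,-0.046],[-0.66,-0.85,0.56,-0.046],[-0.66,-0.85,0.56,-0.046],[-0.66,-0.85,0.56,-0.046]]]'
python3 - <<'E'
from tgt import *
c=snap('scene','s1');cv2.imwrite('pics/s1c.png',cv2.resize(c['color'][60:260,180:420],(720,600))[:,:,::-1])
for th in(1.44,1.3,1.15,1,.85,.7,.55,.4,.25,.1,0,-.03):
    s,y=shares(arc(th));print(th,s.round(3),round(y,3))
E
```

```text
time_s: 3.35
eef_pos: [0.3924, -0.1303, 0.2901]
eef_rot: [0.002, 0.131, 0.991, -0.001]
wrist_force: [-0.7, -0.1, 0.4]
opening: -0.002
grasp_force: 0.0
1.44 [-0.237  0.016 -0.031] 1.308
1.3 [-0.375  0.016 -0.008] 1.308
1.15 [-0.518  0.017  0.039] 1.308
1 [-0.652  0.017  0.106] 1.308
0.85 [-0.774  0.018  0.192] 1.308
0.7 [-0.883  0.018  0.296] 1.308
0.55 [-0.974  0.019  0.415] 1.308
0.4 [-1.047  0.019  0.546] 1.308
0.25 [-1.099  0.02   0.687] 1.308
0.1 [-1.13   0.02   0.834] 1.308
0 [-1.138  0.02   0.933] 1.308
-0.03 [-1.138  0.02   0.963] 1.308
```

View pics/s1c.png

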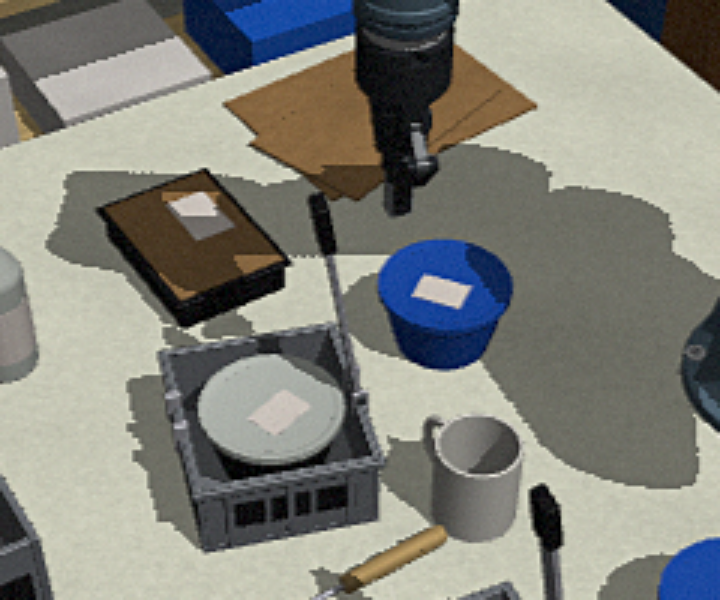

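The fingertips (crop 398,210) stand behind the tab (322,222) with clear air between. Push along the arc.

```bash
python3 -m handwheel '[[[-0.12,0.016,-0.03,0],[-0.24,0.016,-0.03,0],[-0.31,0.016,-0.02,0],[-0.38,0.016,-0.01,0],[-0.45,0.016,0.01,0],[-0.52,0.017,0.04,0],[-0.59,0.017,0.07,0],[-0.65,0.017,0.11,0],[-0.71,0.017,0.15,0],[-0.77,0.017,0.19,0]]]'
python3 - <<'E'
from tgt import *
c=snap('scene','s2');cv2.imwrite('pics/s2c.png',cv2.resize(c['color'][60:260,180:420],(720,600))[:,:,::-1])
for th in(.85,.7,.55,.4,.25,.1,0,-.03):
    s,y=shares(arc(th));print(th,s.round(3),round(y,3))
E
```

```text
time_s: 4.65
eef_pos: [0.5411, -0.1668, 0.2484]
eef_rot: [-0.0, 0.132, 0.991, 0.0]
wrist_force: [-1.4, 0.3, 0.7]
opening: -0.002
grasp_force: 0.4
0.85 [-0.006  0.    -0.023] 1.307
0.7 [-0.115  0.     0.08 ] 1.307
0.55 [-0.207  0.001  0.199] 1.307
0.4 [-0.28   0.001  0.329] 1.307
0.25 [-0.333  0.001  0.47 ] 1.307
0.1 [-0.365  0.001  0.616] 1.307
0 [-0.373  0.001  0.716] 1.307
-0.03 [-0.374  0.001  0.746] 1.307
```

View pics/s2c.png

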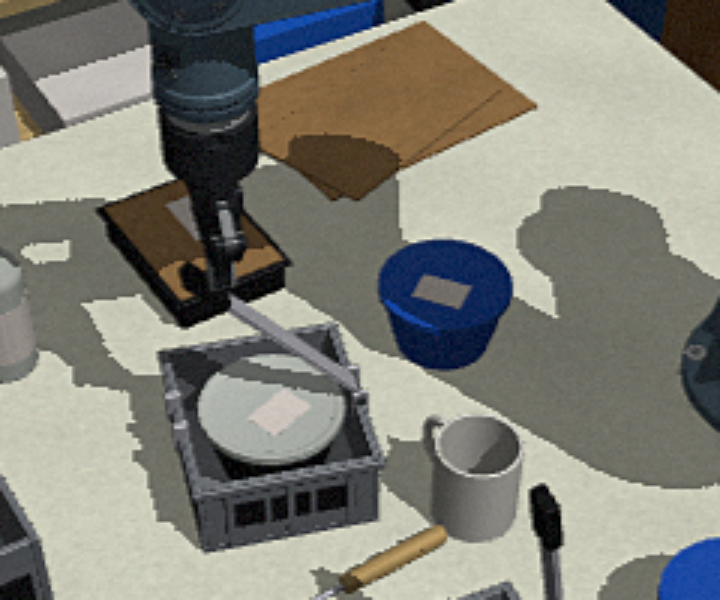

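The bar follows the fingertips: it now leans at about 0.85 rad with the tips on the tab (crop 205,280). Continue down the arc.

```bash
python3 -m handwheel '[[[-0.06,0,0.03,0],[-0.115,0,0.08,0],[-0.16,0,0.14,0],[-0.21,0,0.2,0],[-0.25,0,0.26,0],[-0.28,0,0.33,0],[-0.31,0,0.4,0],[-0.33,0,0.47,0],[-0.35,0,0.54,0],[-0.36,0,0.6,0]]]'
python3 -c "
from tgt import *
for th in(.1,0,-.03): print(th,shares(arc(th))[0].round(3))"
```

```text
time_s: 5.95
eef_pos: [0.6101, -0.1855, 0.1282]
eef_rot: [-0.0, 0.132, 0.991, 0.0]
wrist_force: [0.4, 0.6, 1.2]
opening: -0.001
grasp_force: 0.3
0.1 [-0.009  0.002  0.021]
0 [-0.018  0.002  0.121]
-0.03 [-0.018  0.002  0.151]
```

```bash
python3 -m handwheel '[[[-0.01,0,0.04,0],[-0.01,0,0.07,0],[-0.02,0,0.1,0],[-0.02,0,0.11,0],[-0.02,0,0.12,0],[-0.02,0,0.12,0]]]'
python3 -c "
from tgt import *
c=snap('scene','s3');cv2.imwrite('pics/s3c.png',cv2.resize(c['color'][60:260,180:420],(720,600))[:,:,::-1])
print(shares(arc(0))[0])"
```

```text
time_s: 6.7
eef_pos: [0.6139, -0.1866, 0.1053]
eef_rot: [0.0, 0.132, 0.991, -0.0]
wrist_force: [0.4, -0.1, -0.8]
opening: 0.001
grasp_force: 0.0
[0.00205667 0.00191058 0.00695719]
```

View pics/s3c.png

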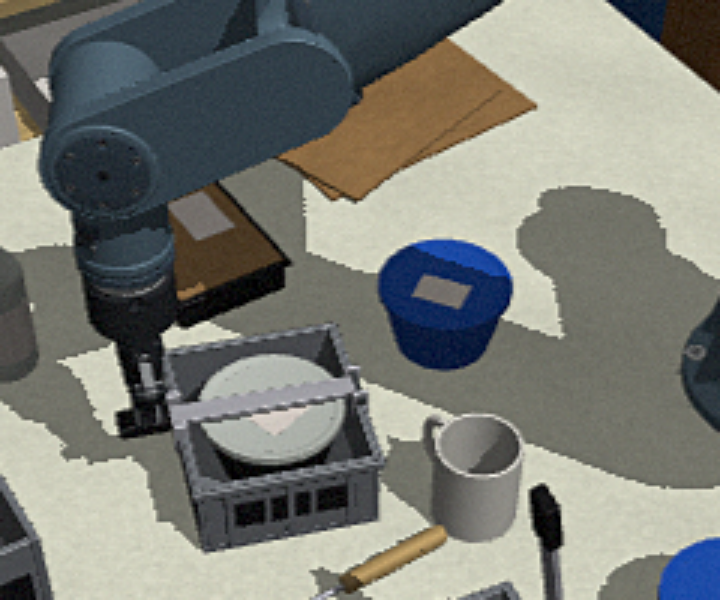

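The bar lies across the carrier with the tab at crop (140,425), but there is no stop force yet. Press gently on.

```bash
for i in 1; do python3 -m handwheel '[[[0,0,0.01,0],[0,0,0.015,0],[0,0,0.02,0],[0,0,0.02,0]]]'; done
```

```text
time_s: 7.25
eef_pos: [0.6142, -0.1867, 0.1037]
eef_rot: [0.0, 0.131, 0.991, -0.0]
wrist_force: [-6.4, 2.7, 13.6]
opening: -0.002
grasp_force: 7.3
```

The force has risen to 13.6 N at tip height 0.0957, which matches the closed tab top at 0.096, so the bar is home. Lift straight off and look.

```bash
python3 -m handwheel '[[[0,0,-0.1,0],[0,0,-0.4,0],[0,0,-0.7,0],[0,0,-1,0],[0.3,0,-1,0],[0.6,0,-1,0],[0.9,0,-1,0],[0.9,0,-1,0],[0.9,0,-1,0],[0.9,0,-1,0]]]'
python3 - <<'E'
from tgt import *
c=snap('scene','s4');t=snap('top','t4')
cv2.imwrite('pics/s4c.png',cv2.resize(c['color'][100:360,180:440],(600,600))[:,:,::-1])
m=(c['color'][180:215,205:240].max(2)<28)
n,l,st,ce=cv2.connectedComponentsWithStats(m.astype(np.uint8));print(st[1:],ce[1:]+[205,180])
E
```

```text
time_s: 8.5
eef_pos: [0.4413, -0.1402, 0.3019]
eef_rot: [0.001, 0.132, 0.991, -0.0]
wrist_force: [-0.1, -0.2, -0.8]
opening: -0.002
grasp_force: 0.0
[[ 14  15  18  12 114]] [[227.86842105 200.22807018]]
```

View pics/s4c.png

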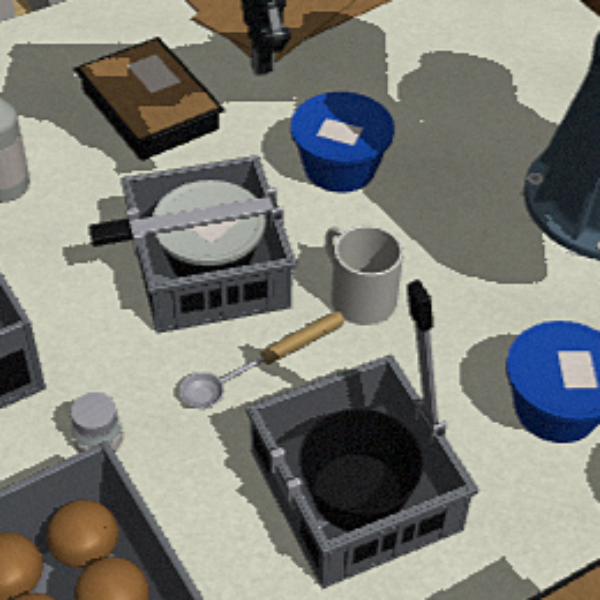

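The bar lies across the lidded bowl in its catch, with the tab free at crop (110,232). The other bar still stands at crop (425,340), and nothing else has moved. One height check on the tab, then hand in.

Run:
```python
from tgt import *
s=load('s4');t=load('t4')
o,d=ray(s,[(227.9,200.2)]);n=np.array([-u[1],u[0],0]);p=o+d[0]*((H-o)@n)/(d[0]@n)
th=np.arctan2(p[2]-.089,(p-H)@u);print('tab',p,'theta',th)
if abs(th)<.04: print(ctrl.hand_in())
```

```text
tab [ 0.6167242  -0.18690664  0.09662834] theta 0.03967217590664216
the job is handed in; nothing more can be done
None
```

The lidded bowl's carrier bar is closed in its catch and released, the other bar still stands open, nothing else was seen to move, and the job is handed in at about 8.6 s; the result was not reported back. The final camera check put the bar at 0.04 rad against the 0.05 limit, and the press-down force rose to 13.6 N at the closed tab height, so I take it to be fully home.

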